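# Check that the consumables case is latched

## Robot

A 6-joint arm with a two-finger parallel gripper is mounted at the origin on the work surface. World frame = base frame: x ahead of the robot, y to its left, z up, the work surface at z = 0. Lengths are in m, angles in rad, forces in N, time in s.
With the tool pointing down it reaches from about 0.325 to 0.9 m from the base axis. Payload 6.1 kg.
Tool frame: the origin (TCP) lies midway between the tips of the shut fingers; the grasp point (between the pads) lies 19 mm behind it; z points along the fingers, y is the line along which they close (so a half turn about z gives the same grasp; the last joint's range is limited). The gripper opens to 87 mm and grips with 3 to 60 N. Pads are 19 mm wide; open, the fingers measure 117 mm over their backs; the gripper's body (75 mm by 190 mm) begins 51 mm behind the grasp point.
Start: joints at [-0.126, 0.22, 1.526, -0, 1.395, -0.126], TCP at [0.625, -0, 0.223] pointing down, gripper open.
Joint ranges: [-2.98, 2.98], [-0.91, 2.08], [0.09, 2.57], [-1.24, 4.39], [0.2, 2.65], [-2.68, 2.68]. Speed limits (rad/s): [2.57, 2.57, 3.01, 3.14, 3.14, 3.14].

## Interface

Orientations are given as a 3x3 rotation matrix whose columns are the frame's x, y, z axes.
In Python, from cell import telemetry, optics, order gives the robot as it stands. The module is installed in compiled form; this text tells all that it offers.
- The arm moves only by the tool servo_tool, never from a script. Its argument "commands" is one flat list of numbers, 7 for each row, row after row: the turn, a rotation vector about the tool's x, y, z in rad, then the shift along the tool's x, y, z in m, then the finger opening in m, from 0 to 0.087. In form: [rx, ry, rz, x, y, z, jaw, rx, ry, rz, x, y, z, jaw, ...]. A call has 1 to 20 rows; each row is the pose to reach, as a shift and turn from the pose commanded when the call began, along the tool's axes at that moment; what a row does not reach only later rows make up. A row lasts 1/10 s, in which the tool goes at most 50 mm and 8.59 degrees, less where a joint would pass 70% of its speed; a pose out of reach is approached as far as the arm can. A call with a gripper value outside its range is refused whole. The fingers move at their own pace and stop on an object; "newtons" is the grip in N (left out, the last holds). Time passes only in rows, so rows that repeat a pose let the fingers close. It gives the time, the measured TCP pose, the force, the opening and the grip force at its end, in the units of the state.
- telemetry.state(): the state, without advancing time (a new reading comes with each control period).
- optics.read_camera(name): name is "scene" or "side" or "wrist"; returns a dict with "frame" (480x640x3 uint8, red, green, blue), "intrinsics" (3x3 intrinsics, pixels), "dist_coeffs" ([k1, k2, p1, p2, k3] as OpenCV has them; the pictures are not rectified), "cam_to_world" (4x4, takes a point from camera to world coordinates). Camera axes: x right, y down, z forward; pixel columns grow to the right and rows downward; lengths in m; the calibration is good to about 2 mm. A picture is of the moment at which its call begins. There is no depth.
- order.hand_in(): hands the job in; it is judged then, once.
The state is a dict: "clock": time; "q": joint angles; "qd": joint speeds; "tau": joint torques, N m; "position": TCP position; "tcp_rot": TCP orientation; "force": force on the tool from outside, world axes, zero at the start; "wrist_torque": the same for the moment, N m; "gripper_width": opening from 0.0 (shut) to 1.0 (fully open); "gripper_force": force on a finger pad.
Only numpy, scipy, OpenCV 4.12 (cv2) and the standard library are available. Lean on these libraries where they do the work, as an engineer would, in place of code of your own. Each camera call takes 0.05 s, during which the arm holds its last target. There are 200 camera calls.

## Task

Check the catch of the large steel consumables case: take its handle bar and tug firmly upward until either the sprung bar draws up with the lid staying shut, or the lid itself comes up a few centimetres. If the lid came up, press it back down until the catch snaps in and it is fully home; either way leave the lid latched and let go of the bar. Do not knock the wire spool beside the case out of its place.

Things in the scene. Friction and masses are not known exactly. Their poses are not given: they have to be found in the camera images.
- bar (a point): Centre of the steel handle bar (12 mm thick, 130 mm long, a post 58 mm to each side) on the lid of the large flat grey steel case (220 x 260 x 106 mm with lid, fixed). 40 mm above the lid plate; 146 mm above the bench, lid home. Axes are the lid's: y along the bar, z up, x from bar to hinge. Hinge axis parallel to y, 185 mm along +x and 46 mm below. The smaller case with a knob is a bystander
- lid (a joint): Large case's lid angle, rad: 0 home, grows as it opens (to 1.5). Sprung roller catch at the front edge, 230 mm from the hinge. Latched: stays below 0.01. Not latched: rests on the roller at 0.02 to 0.045, front edge 5 to 10 mm proud. At the bar, lifting it unlatched takes 2 to 3 N; latched it holds over 20 N; snapping it in takes 8 to 15 N down. Damped: let go, it falls back but does not latch
- pull (a joint): How far the handle bar is drawn up out of the lid on its springs, in m: 0 at rest, 0.005 at its stop. It starts to rise at about 4 N of upward pull, reaches 0.0015 at about 6 N and the stop at about 10 N. Lifting an unlatched lid hardly draws it up
- spool_mid (a point): Centre of a loose spool of copper wire standing upright beside the case, flanges 100 mm across, 70 mm high, 0.8 kg, its centre 35 mm above the bench
Not all that is in view belongs to the job. Leave any green or white look-alike of the part that bears spool_mid alone.

How it is judged:
On the way:
1. the lid has been tugged: either the bar is drawn up more than 1.5 mm on its springs (a pull of about 6 N), or the lid has come up by more than 0.1 rad ((value of joint pull above 0.0015 m or value of joint lid above 0.1 rad)), for 0.1 s.
At the end, for the whole second after the job is handed in: The lid is latched fully home (within 0.015 rad), its bar is let go and back down (within 1.5 mm), and the spool stands upright within 30 mm of where it was (value of joint lid below 0.015 rad and value of joint pull below 0.0015 m and angle between spool_mid's own z axis and vertical below 0.2 rad and distance of spool_mid from where it was at the start of the episode below 0.03 m); the robot touches nothing.
It fails at once if the wire spool is knocked more than 30 mm from its place or over (distance of spool_mid from where it was at the start of the episode above 0.03 m or angle between spool_mid's own z axis and vertical above 0.4 rad).
It also fails if it takes over 35 s, if anything falls off the work surface, if the arm or the gripper's body presses on something with over 40 N, if the wrist force passes 120 N, or if a joint passes its speed limit or range.

## Working session

There is one attempt and no reset: what is moved stays moved. The work goes in short steps, Python scripts to look and compute and a tool call to move; the robot and the scene stay as the last step left them, time stands still between calls to the robot, and variables do not carry over. Pictures are saved under pics/ and viewed, at most 10 in all, crops included, and the job is handed in when it is done.

Besides the shell and the picture viewer there is one more tool, called after ">>>" as name(argument=value, ...) on one line, values as JSON. servo_tool: Moves the arm, as the interface text tells. Its arguments: {"type":"object","properties":{"commands":{"type":"array","items":{"type":"number"}},"newtons":{"type":"number"}},"required":["commands"]}

```bash
mkdir -p pics; cat > h.py <<'E'
import numpy as np, cv2, json
from cell import telemetry, optics, order
def shot(n,f):
    c=optics.read_camera(n); cv2.imwrite(f'pics/{f}.png',c['frame'][:,:,::-1])
    np.savez(f'pics/{f}.npz',**{k:np.array(v) for k,v in c.items()}); return c
def ray(c,px):
    u=cv2.undistortPoints(np.array([[px]],float),np.array(c['intrinsics'],float),np.array(c['dist_coeffs'],float))[0,0]
    T=np.array(c['cam_to_world']); d=T[:3,:3]@np.array([u[0],u[1],1]); return T[:3,3],d
def onz(c,px,z):
    o,d=ray(c,px); return o+d*(z-o[2])/d[2]
E
python3 - <<'E'
from h import *
a=shot('scene','s0');b=shot('side','d0')
w=shot('wrist','w0')
for c in(a,b,w):print(np.round(c['cam_to_world'],2).tolist())
cv2.imwrite('pics/m0.png',np.vstack([np.hstack([cv2.resize(x['frame'][:,:,::-1],(400,300)) for x in(b,w)])]))
E
```

```text
[[-0.23, 0.73, -0.64, 1.15], [0.97, 0.17, -0.16, 0.18], [-0.01, -0.66, -0.75, 0.8], [0.0, 0.0, 0.0, 1.0]]
[[0.91, -0.19, 0.36, 0.2], [-0.41, -0.47, 0.78, -0.74], [0.02, -0.87, -0.5, 0.61], [0.0, 0.0, 0.0, 1.0]]
[[1.0, 0.0, -0.0, 0.63], [-0.0, -0.96, -0.27, 0.07], [-0.0, 0.27, -0.96, 0.38], [0.0, 0.0, 0.0, 1.0]]
```

View pics/s0.png

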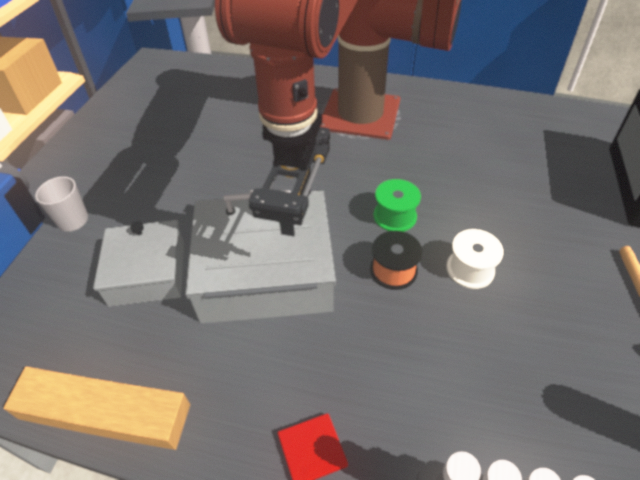

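View pics/m0.png

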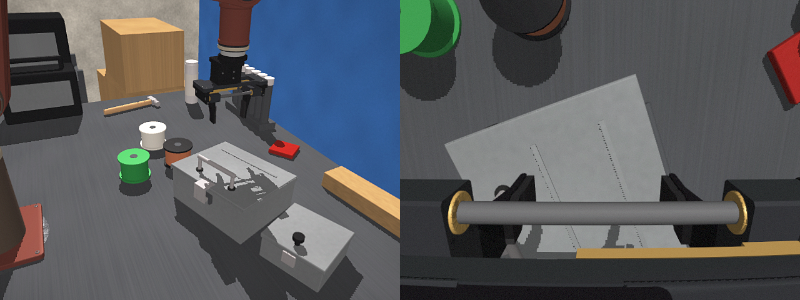

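Scene: the large grey case is at (262,255), with the smaller knob case at (140,262) as bystander. The black/copper spool at (396,260) fits spool_mid; the green (397,205) and white (475,258) ones are look-alikes. I'll confirm the bar in an enlarged side crop.

```bash
python3 - <<'E'
from h import *
i=cv2.imread('pics/d0.png')[200:400,210:490]
cv2.imwrite('pics/c0.png',cv2.resize(i,(784,560),interpolation=cv2.INTER_CUBIC))
i=cv2.imread('pics/s0.png')[170:330,170:350]
cv2.imwrite('pics/c1.png',cv2.resize(i,(675,600),interpolation=cv2.INTER_CUBIC))
E
```

```text
(no output)
```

View pics/c0.png

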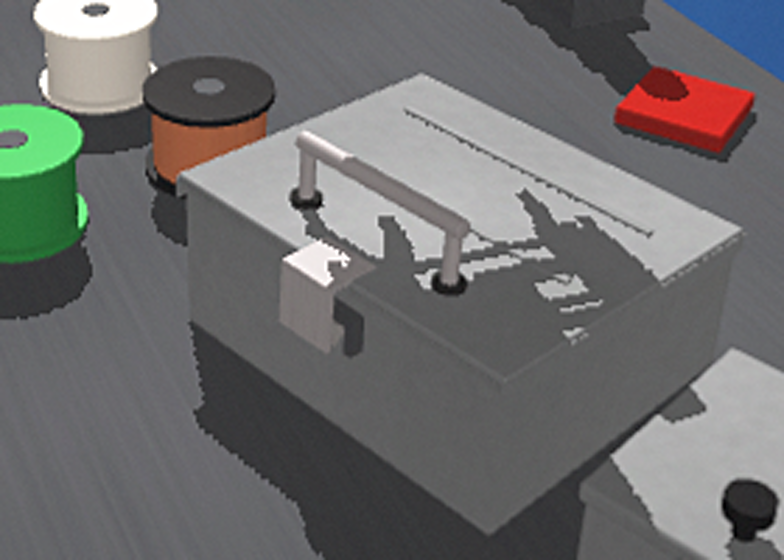

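View pics/c1.png

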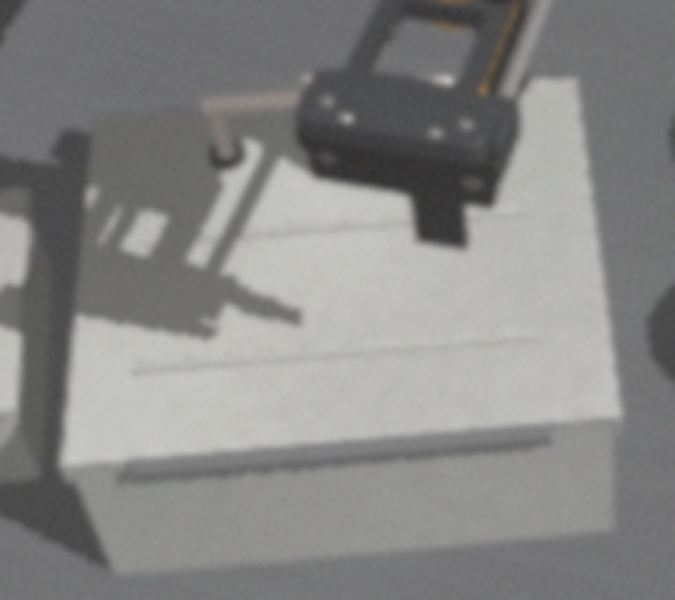

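The crop shows the bar on the large case: ends at about (319,249) and (374,281) in the side image, with post feet at (319,271) and (370,301). The hinge is on the far side from the robot.

```bash
python3 - <<'E'
from h import *
d=dict(np.load('pics/d0.npz'));s=dict(np.load('pics/s0.npz'))
P=lambda c,x,y,f=2.8,o=(210,200):(o[0]+x/f,o[1]+y/f)
A=onz(d,P(d,303,142),.147);B=onz(d,P(d,462,230),.147)
f1=onz(d,P(d,306,196),.109);f2=onz(d,P(d,449,282),.109)
for n,p,q in(('bar',A,B),('feet',f1,f2)):
  v=p-q;print(n,p.round(3),q.round(3),'mid',((p+q)/2).round(4),np.linalg.norm(v).round(4),np.degrees(np.arctan2(v[1],v[0])).round(1))
S=lambda x,y:(170+x/3.75,170+y/3.75)
# lid corners, scene: far-left, far-right, hinge edge
for c in((578,78),(622,415),(65,465)):print('scene lid',onz(s,S(*c),.106).round(3))
for c in((420,73),(742,232),(503,380),(180,178)):print('side lid',onz(d,P(d,*c),.106).round(3))
print('spool top',onz(d,P(d,208,88),.07).round(3),onz(s,(396,248),.07).round(3))
st=telemetry.state();print(st['position'],np.round(st['tcp_rot'],3).tolist(),st['force'])
E
```

```text
bar [ 0.517 -0.045  0.147] [ 0.561 -0.164  0.147] mid [ 0.539  -0.1043  0.147 ] 0.1263 110.0
feet [ 0.519 -0.047  0.109] [ 0.558 -0.159  0.109] mid [ 0.5388 -0.103   0.109 ] 0.1182 109.2
scene lid [0.446 0.003 0.106]
scene lid [0.666 0.078 0.106]
scene lid [ 0.754 -0.171  0.106]
side lid [0.662 0.073 0.106]
side lid [ 0.749 -0.178  0.106]
side lid [ 0.545 -0.241  0.106]
side lid [0.456 0.006 0.106]
spool top [0.537 0.169 0.07 ] [0.537 0.171 0.07 ]
[6.24522775e-01 5.54930739e-05 2.21677105e-01] [[-0.0, 1.0, -0.002], [1.0, 0.0, 0.0], [0.0, -0.002, -1.0]] [-0.31346272  0.13739025 -0.55214233]
```

>>> servo_tool(commands=[0,0,-0.34,-0.104,-0.0855,0.015,0.087,0,0,-0.34,-0.104,-0.0855,0.015,0.087,0,0,-0.34,-0.104,-0.0855,0.015,0.087,0,0,-0.34,-0.104,-0.0855,0.015,0.087,0,0,-0.34,-0.104,-0.0855,0.015,0.087,0,0,-0.34,-0.104,-0.0855,0.015,0.087])

```text
clock: 0.75
position: [0.54, -0.1035, 0.2077]
tcp_rot: [[-0.333, 0.943, 0.001], [0.943, 0.333, 0.0], [0.0, 0.001, -1.0]]
force: [-0.1, 0.5, 0.5]
gripper_width: 1.001
gripper_force: 0.0
```

```bash
python3 - <<'E'
from h import *
w=shot('wrist','w1');d=shot('side','d1')
cv2.imwrite('pics/m1.png',np.hstack([cv2.resize(w['frame'][:,:,::-1],(400,300)),cv2.resize(d['frame'][200:400,210:477,::-1],(400,300))]))
st=telemetry.state();print(st['position'],np.round(st['tcp_rot'],3).tolist(),st['force'])
# project expected bar ends to wrist
T=np.linalg.inv(w['cam_to_world'])
r=cv2.Rodrigues(T[:3,:3])[0]
print(cv2.projectPoints(np.array([[.517,-.045,.147],[.561,-.164,.147],[.539,-.104,.147]]),r,T[:3,3],np.array(w['intrinsics'],float),np.array(w['dist_coeffs'],float))[0].reshape(-1,2))
E
```

```text
[ 0.54019702 -0.10319512  0.20768245] [[-0.334, 0.942, 0.0], [0.942, 0.334, 0.0], [-0.0, 0.0, -1.0]] [ 0.22810333 -0.74762897  0.6025136 ]
[[309.61369188 144.61400052]
 [313.51470483 353.79072239]
 [311.9785509  256.22694561]]
```

View pics/m1.png

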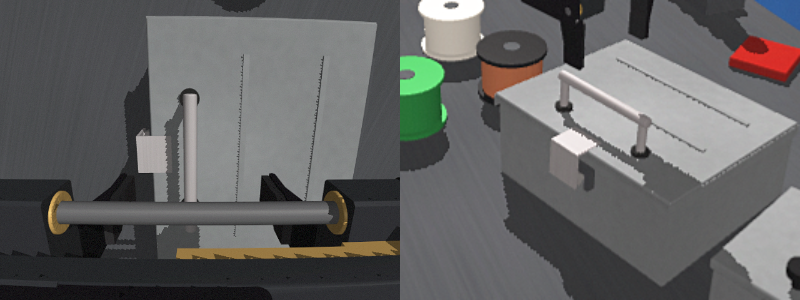

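The wrist view shows the bar upright and straight, at column ~304 of the full picture (predicted 310), so it lies about 3 mm nearer the front. The fingers straddle it. I'll correct 4 mm along tool y, descend 80 mm and close.

>>> servo_tool(commands=[0,0,0,0,-0.004,0.02,0.087,0,0,0,0,-0.004,0.045,0.087,0,0,0,0,-0.004,0.065,0.087,0,0,0,0,-0.004,0.079,0.087,0,0,0,0,-0.004,0.079,0.087,0,0,0,0,-0.004,0.079,0.087], newtons=30)

```text
clock: 1.45
position: [0.5362, -0.105, 0.1289]
tcp_rot: [[-0.334, 0.943, 0.0], [0.943, 0.334, -0.0], [-0.0, 0.0, -1.0]]
force: [0.1, -0.4, -0.1]
gripper_width: 0.999
gripper_force: 0.0
```

>>> servo_tool(commands=[0,0,0,0,0,0,0.04,0,0,0,0,0,0,0.025,0,0,0,0,0,0,0.018,0,0,0,0,0,0,0.008,0,0,0,0,0,0,0.004,0,0,0,0,0,0,0.004,0,0,0,0,0,0,0.004,0,0,0,0,0,0,0.004], newtons=30)

```text
clock: 2.25
position: [0.5357, -0.1053, 0.1285]
tcp_rot: [[-0.333, 0.943, -0.0], [0.943, 0.333, 0.0], [0.0, -0.0, -1.0]]
force: [0.3, 0.4, 0.6]
gripper_width: 0.357
gripper_force: 0.0
```

```bash
python3 - <<'E'
from h import *
st=telemetry.state();print(st['position'],st['force'],st['gripper_width'],st['gripper_force'])
d=shot('side','d2');cv2.imwrite('pics/m2.png',cv2.resize(d['frame'][180:400,210:490,::-1],(762,600)))
E
```

```text
[ 0.53567002 -0.10534524  0.12849524] [0.25557636 0.42992087 0.63244243] 0.35726390751955817 0.0
```

View pics/m2.png

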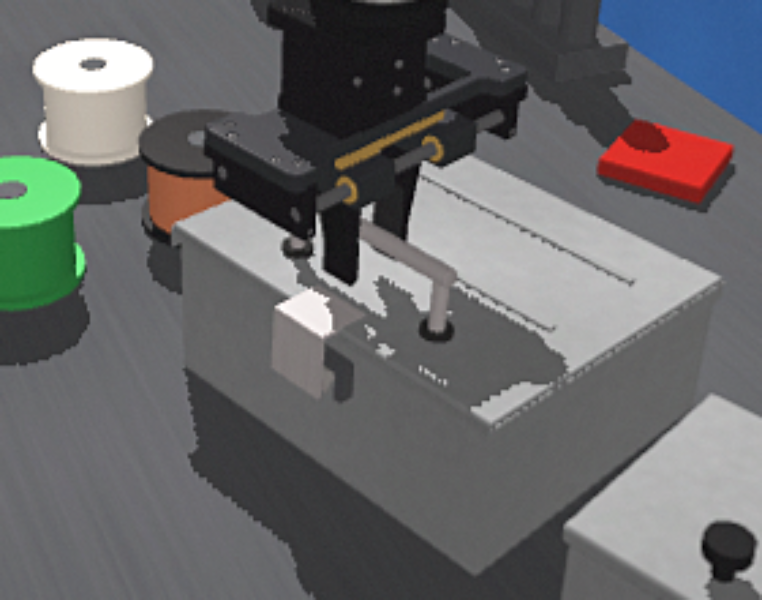

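The fingers straddle the bar at (390,235) in the crop but are still closing. I'll give them more time.

>>> servo_tool(commands=[0,0,0,0,0,0,0.004,0,0,0,0,0,0,0.004,0,0,0,0,0,0,0.004,0,0,0,0,0,0,0.004,0,0,0,0,0,0,0.004,0,0,0,0,0,0,0.004,0,0,0,0,0,0,0.004,0,0,0,0,0,0,0.004], newtons=30)

```text
clock: 3.1
position: [0.5338, -0.106, 0.1283]
tcp_rot: [[-0.334, 0.943, -0.004], [0.943, 0.334, -0.001], [0.001, -0.004, -1.0]]
force: [-7.2, -2.6, 4.6]
gripper_width: 0.116
gripper_force: 29.5
```

Bar gripped. Now a gradual upward tug, with a small sideways relief.

>>> servo_tool(commands=[0,0,0,0,-0.003,0,0.004,0,0,0,0,-0.003,-0.001,0.004,0,0,0,0,-0.003,-0.002,0.004,0,0,0,0,-0.003,-0.003,0.004,0,0,0,0,-0.003,-0.003,0.004,0,0,0,0,-0.003,-0.003,0.004])

```text
clock: 3.7
position: [0.5343, -0.1058, 0.1313]
tcp_rot: [[-0.334, 0.943, 0.003], [0.943, 0.334, 0.001], [-0.0, 0.003, -1.0]]
force: [7.2, 0.8, -5.9]
gripper_width: 0.123
gripper_force: 30.1
```

>>> servo_tool(commands=[0,0,0,0,0.0015,-0.001,0.004,0,0,0,0,0.0015,-0.002,0.004,0,0,0,0,0.0015,-0.003,0.004,0,0,0,0,0.0015,-0.003,0.004,0,0,0,0,0.0015,-0.003,0.004,0,0,0,0,0.0015,-0.003,0.004])

```text
clock: 4.3
position: [0.5351, -0.1055, 0.1344]
tcp_rot: [[-0.333, 0.943, 0.002], [0.943, 0.333, 0.001], [-0.0, 0.002, -1.0]]
force: [5.6, 0.9, -6.9]
gripper_width: 0.122
gripper_force: 30.1
```

>>> servo_tool(commands=[0,0,0,0,0.001,-0.001,0.004,0,0,0,0,0.001,-0.002,0.004,0,0,0,0,0.001,-0.002,0.004,0,0,0,0,0.001,-0.002,0.004])

```text
clock: 4.7
position: [0.5358, -0.1052, 0.1364]
tcp_rot: [[-0.333, 0.943, 0.001], [0.943, 0.333, 0.0], [-0.0, 0.001, -1.0]]
force: [6.1, 1.1, -6.1]
gripper_width: 0.114
gripper_force: 30.1
```

The force has levelled off at ~6 N with a sideways pull toward the hinge, which suggests the lid is lifting. I'll follow the arc and look.

>>> servo_tool(commands=[0,0,0,0,0.001,-0.002,0.004,0,0,0,0,0.002,-0.004,0.004,0,0,0,0,0.003,-0.006,0.004,0,0,0,0,0.004,-0.008,0.004,0,0,0,0,0.004,-0.008,0.004,0,0,0,0,0.004,-0.008,0.004])

```text
clock: 5.3
position: [0.539, -0.1042, 0.1446]
tcp_rot: [[-0.333, 0.943, -0.0], [0.943, 0.333, 0.0], [0.0, -0.0, -1.0]]
force: [2.3, -0.2, -4.9]
gripper_width: 0.116
gripper_force: 30.1
```

```bash
python3 - <<'E'
from h import *
d=shot('side','d3');cv2.imwrite('pics/m3.png',cv2.resize(d['frame'][180:400,210:490,::-1],(762,600)))
E
```

```text
(no output)
```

View pics/m3.png

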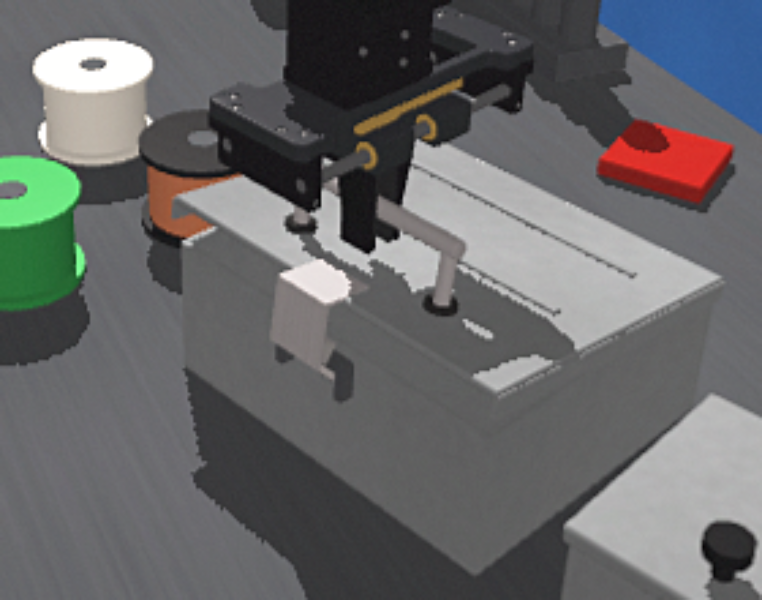

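The lid has come up: its front edge stands off the body at (180,215) in the crop, so it was not latched. I'll lift 10 mm more and hold, to be clearly above 0.1 rad.

>>> servo_tool(commands=[0,0,0,0,0.001,-0.003,0.004,0,0,0,0,0.002,-0.006,0.004,0,0,0,0,0.002,-0.009,0.004,0,0,0,0,0.002,-0.012,0.004,0,0,0,0,0.002,-0.012,0.004,0,0,0,0,0.002,-0.012,0.004,0,0,0,0,0.002,-0.012,0.004,0,0,0,0,0.002,-0.012,0.004])

```text
clock: 6.15
position: [0.5435, -0.1026, 0.1571]
tcp_rot: [[-0.334, 0.943, 0.006], [0.943, 0.334, 0.001], [-0.001, 0.006, -1.0]]
force: [14.1, 2.8, -10.9]
gripper_width: 0.115
gripper_force: 30.4
```

Tugged well past 0.1 rad. Now I'll return along the arc, with a firmer grip, to just above rest.

>>> servo_tool(commands=[0,0,0,0,0,0.004,0.004,0,0,0,0,-0.001,0.008,0.004,0,0,0,0,-0.002,0.012,0.004,0,0,0,0,-0.003,0.016,0.004,0,0,0,0,-0.005,0.02,0.004,0,0,0,0,-0.006,0.024,0.004,0,0,0,0,-0.007,0.028,0.004,0,0,0,0,-0.007,0.028,0.004,0,0,0,0,-0.007,0.028,0.004], newtons=50)

```text
clock: 7.05
position: [0.5341, -0.1059, 0.1284]
tcp_rot: [[-0.333, 0.943, -0.0], [0.943, 0.333, 0.0], [0.0, -0.0, -1.0]]
force: [1.3, 0.4, -3.2]
gripper_width: 0.109
gripper_force: 49.8
```

>>> servo_tool(commands=[0,0,0,0,0,0.001,0.004,0,0,0,0,-0.001,0.002,0.004,0,0,0,0,-0.001,0.003,0.004,0,0,0,0,-0.001,0.004,0.004,0,0,0,0,-0.001,0.004,0.004,0,0,0,0,-0.001,0.004,0.004])

```text
clock: 7.65
position: [0.5338, -0.1061, 0.1267]
tcp_rot: [[-0.334, 0.943, 0.001], [0.943, 0.334, -0.0], [-0.001, 0.001, -1.0]]
force: [-5.8, 3.7, 12.0]
gripper_width: 0.11
gripper_force: 48.9
```

>>> servo_tool(commands=[0,0,0,0,0,0.001,0.004,0,0,0,0,0,0.001,0.004,0,0,0,0,0,0.002,0.004,0,0,0,0,0,0.002,0.004])

```text
clock: 8.05
position: [0.5331, -0.1063, 0.1241]
tcp_rot: [[-0.334, 0.943, -0.0], [0.943, 0.334, -0.001], [-0.0, -0.001, -1.0]]
force: [-4.6, 0.8, 6.1]
gripper_width: 0.108
gripper_force: 49.2
```

>>> servo_tool(commands=[0,0,0,0,0,0.001,0.004,0,0,0,0,0,0.002,0.004,0,0,0,0,0,0.002,0.004,0,0,0,0,0,0.002,0.004])

```text
clock: 8.45
position: [0.5321, -0.1066, 0.1199]
tcp_rot: [[-0.333, 0.943, -0.003], [0.943, 0.333, -0.0], [0.001, -0.003, -1.0]]
force: [-4.5, -2.2, 0.2]
gripper_width: 0.106
gripper_force: 49.6
```

>>> servo_tool(commands=[0,0,0,0,0.001,0.001,0.004,0,0,0,0,0.001,0.002,0.004,0,0,0,0,0.001,0.003,0.004,0,0,0,0,0.001,0.003,0.004,0,0,0,0,0.001,0.003,0.004])

```text
clock: 8.95
position: [0.5322, -0.1066, 0.1193]
tcp_rot: [[-0.334, 0.943, -0.005], [0.943, 0.334, -0.001], [0.001, -0.005, -1.0]]
force: [-17.2, -1.1, 19.8]
gripper_width: 0.107
gripper_force: 48.4
```

Force fell away at the snap, then rose to 20 N against a hard stop. To check the latch I'll relieve the load and tug 4 mm again.

>>> servo_tool(commands=[0,0,0,0,-0.002,-0.002,0.004,0,0,0,0,-0.002,-0.004,0.004,0,0,0,0,-0.002,-0.006,0.004,0,0,0,0,-0.002,-0.0065,0.004,0,0,0,0,-0.002,-0.0065,0.004])

```text
clock: 9.45
position: [0.5321, -0.1065, 0.1233]
tcp_rot: [[-0.333, 0.943, -0.001], [0.943, 0.333, 0.0], [0.0, -0.001, -1.0]]
force: [0.9, -1.3, -9.1]
gripper_width: 0.111
gripper_force: 50.1
```

A 9 N pull at 4 mm of bar travel means it is latched. Lower, release and back away straight up.

>>> servo_tool(commands=[0,0,0,0,0,0.002,0.004,0,0,0,0,0,0.0035,0.004,0,0,0,0,0,0.0035,0.004,0,0,0,0,0,0.0035,0.06,0,0,0,0,0,0.0035,0.06,0,0,0,0,0,0.0035,0.06,0,0,0,0,0,0.0035,0.06,0,0,0,0,0,0.0035,0.06,0,0,0,0,0,0.0035,0.06,0,0,0,0,0,0.0035,0.06,0,0,0,0,0,0.0035,0.06,0,0,0,0,0,0.0035,0.06])

```text
clock: 10.65
position: [0.5324, -0.1065, 0.1205]
tcp_rot: [[-0.333, 0.943, -0.0], [0.943, 0.333, 0.0], [0.0, -0.0, -1.0]]
force: [0.5, 0.2, -0.2]
gripper_width: 0.685
gripper_force: 0.0
```

>>> servo_tool(commands=[0,0,0,0,0,-0.02,0.06,0,0,0,0,0,-0.05,0.06,0,0,0,0,0,-0.09,0.06,0,0,0,0,0,-0.13,0.06,0,0,0,0,0,-0.13,0.06,0,0,0,0,0,-0.13,0.06,0,0,0,0,0,-0.13,0.06,0,0,0,0,0,-0.13,0.06])

```text
clock: 11.45
position: [0.5315, -0.1062, 0.2486]
tcp_rot: [[-0.333, 0.943, -0.003], [0.943, 0.333, 0.001], [0.002, -0.003, -1.0]]
force: [0.3, -1.0, -0.4]
gripper_width: 0.691
gripper_force: 0.0
```

```bash
python3 - <<'E'
from h import *
d=shot('side','d4');cv2.imwrite('pics/m4.png',cv2.resize(d['frame'][180:400,210:490,::-1],(762,600)))
E
```

```text
(no output)
```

View pics/m4.png

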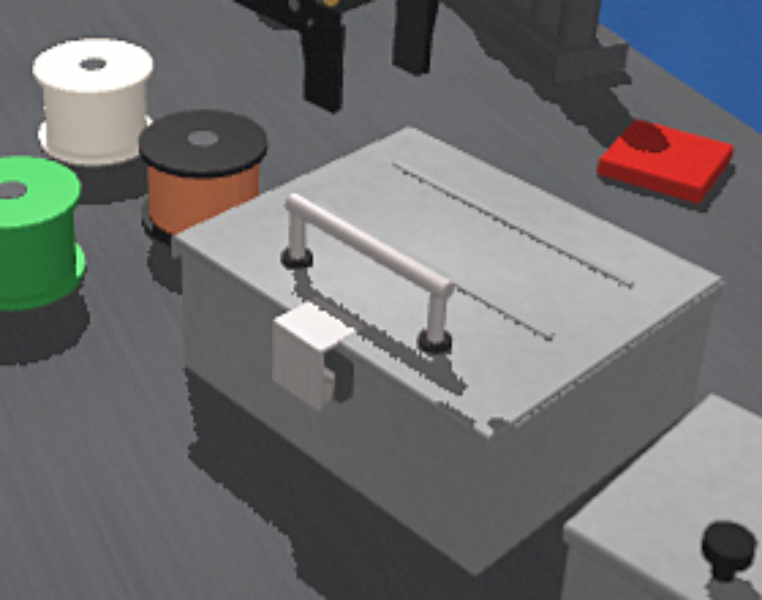

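The lid is flush: its front corner is at (180,238), against (178,230) at the start. The bar is free, and the spool stands undisturbed at (203,150).

```bash
python3 -c "
from h import *
print(order.hand_in())"
```

```text
the job is handed in; nothing more can be done
None
```

The lid came up when tugged, so it wasn't latched; I pressed it home until the catch snapped, it held a 9 N check tug, I let go of the bar with the spool undisturbed, and the job is handed in (no verdict returned).

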